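# Rock a seized wing nut loose on a prism mould

## Robot

A 6-joint arm with a two-finger parallel gripper is mounted at the origin on a cart in front of the work surface, level with it; the furniture and walls round the work are solid. World frame = base frame: x ahead of the robot, y to its left, z up, the work surface at z = 0. Lengths are in m, angles in rad, forces in N, time in s.
With the tool pointing down it reaches from about 0.275 to 0.775 m from the base axis. Payload 14.6 kg.
Tool frame: the origin (TCP) lies midway between the tips of the shut fingers; the grasp point (between the pads) lies 19 mm behind it; z points along the fingers, y is the line along which they close (so a half turn about z gives the same grasp; the last joint's range is limited). The gripper opens to 85 mm and grips with 20 to 120 N. Pads are 22 mm wide; open, the fingers measure 114 mm over their backs; the gripper's body (76 mm by 85 mm) begins 54 mm behind the grasp point. The pads swing forward as they close: fully open they stand 13 mm farther back than shut.
Start: joints at [-1.479, 0.263, -0.048, 1.259, 0, 1.415], TCP at [0.128, -0.509, 0.231] pointing down, gripper open.
Joint ranges: [-2.65, 2.65], [-0.89, 1.7], [-1.18, 1.37], [-2.13, 2.11], [-1.35, 1.29], [-3.14, 3.14]. Speed limits (rad/s): [1.89, 1.89, 2.57, 2.79, 3.14, 3.14].

## Interface

Orientations are given as a unit quaternion [x, y, z, w].
In Python, from station import robot gives the robot as it stands.
- The arm moves only by the tool step_arm, never from a script. Its argument "steps" is a list of rows, each a list of 7 numbers: the shift along the tool's x, y, z in mm, then the turn, a rotation vector about the tool's x, y, z in degrees, then the opening, from -1 (shut) to 1 (fully open). A call has 1 to 20 rows; each row is the pose to reach, as a shift and turn from the pose commanded when the call began, along the tool's axes at that moment; what a row does not reach only later rows make up. A row lasts 1/10 s, in which the tool goes at most 50 mm and 8.59 degrees, less where a joint would pass 70% of its speed; a pose out of reach is approached as far as the arm can. A call with a gripper value outside its range is refused whole. The fingers move at their own pace and stop on an object; the grip force is fixed at half the most. Time passes only in rows, so rows that repeat a pose let the fingers close. It gives the time, the measured TCP pose, the force, the opening and the grip force at its end, in the units of the state.
- robot.sense(): the state, without advancing time (a new reading comes with each control period).
- robot.read_camera(name): name is "scene" or "top" or "wrist"; returns (picture, depth): 420x560x3 uint8, red, green, blue; 420x560 float32, m along the optical axis (not along the pixel's ray), 0 where there is no reading.
- robot.camera_params(name): a dict with "mtx" (3x3 intrinsics, pixels), "extrinsics" (4x4, takes a point from world to camera coordinates). Camera axes: x right, y down, z forward; pixel columns grow to the right and rows downward; lengths in m; the calibration is good to about 2 mm. A picture is of the moment at which its call begins: read the wrist's pose just before it. camera_params takes no time and is no camera call; for the wrist camera it gives the pose at the moment of the call.
- robot.hand_in(): hands the job in; it is judged then, once.
The state is a dict: "t": time; "joint_pos": joint angles; "qd": joint speeds; "effort": joint torques, N m; "tool_pos": TCP position; "tcp_rot": TCP orientation; "contact_force": force on the tool from outside, world axes, zero at the start; "ft_torque": the same for the moment, N m; "finger_gap": finger opening in m; "grasp_force": force on a finger pad.
Only numpy, scipy, OpenCV 4.12 (cv2) and the standard library are available. Lean on these libraries where they do the work, as an engineer would, in place of code of your own. Each camera call takes 0.05 s, during which the arm holds its last target. There are 200 camera calls.

## Task

The rusty brown wing nut on one of the two steel mortar moulds has seized with dried mortar. Grip it and rock it back and forth in small arcs, to both sides, until it breaks free, then unscrew it counter-clockwise (seen from above) by about 45 degrees or more from where it stood, and let go. Leave the clean brass wing nut on the other mould as it is.

Things in the scene. Friction and masses are not known exactly. Their poses are not given: they have to be found in the camera images.
- rusty_nut (a joint): Turn of the seized rusty wing nut, rad, positive counter-clockwise from above, 0+-0.03 at start. Seized, it stops hard about 20 degrees either side of 0. It needs 0.1 N m. Swings of 14 to 19 degrees to alternate sides of 0 crumble the crust (smaller ones do not); two or three to each side free it: it then turns counter-clockwise to 1.2 rad and stays where left; clockwise it always stops by -0.37.
- rusty_nut_wings (a point): On the axis of the rusty brown wing nut, mid-wing, 78 mm above the worktop. Wings along x: 50 mm tip to tip, 9 mm thick (y), 61 to 88 mm above the worktop; z up. Lumps of grey mortar at its foot. It sits on a 30 x 44 mm post, 52 mm high, at the robot's end of a fixed steel mould (base 152 x 80 mm, nowhere over 52 mm) that holds a grey mortar block and is turned up to 20 degrees.
- brass_nut (a joint): Turn of the clean yellow brass wing nut on the other mould, rad, positive counter-clockwise; about 0 at the start. It turns freely and is to be left alone.
- brass_nut_wings (a point): The same point on the clean brass wing nut of the other, equal mould (same sizes and axes).

How it is judged:
On the way, in this order (a step that is already met when the one before it is completed fails the run):
1. the rusty wing nut is swung counter-clockwise by more than 11.5 degrees (value of joint rusty_nut above 0.2 rad).
2. it is swung back clockwise to more than 11.5 degrees on the other side (value of joint rusty_nut below -0.2 rad).
At the end, for the whole second after the job is handed in: The rusty wing nut stands at least 40 degrees (0.7 rad) counter-clockwise of its zero, at rest (value of joint rusty_nut above 0.7 rad and velocity of joint rusty_nut between -0.05 and 0.05 rad/s); the robot touches nothing.
It fails at once if the clean brass wing nut is turned more than about 20 degrees from its zero (value of joint brass_nut above 0.35 rad or value of joint brass_nut below -0.35 rad).
It also fails if it takes over 48 s, if anything falls off the work surface, if the arm or the gripper's body presses on something with over 40 N, if the wrist force passes 120 N, or if a joint passes its speed limit or range.

## Working session

There is one attempt and no reset: what is moved stays moved. The work goes in short steps, Python scripts to look and compute and a tool call to move; the robot and the scene stay as the last step left them, time stands still between calls to the robot, and variables do not carry over. Pictures are saved under pics/ and viewed, at most 10 in all, crops included, and the job is handed in when it is done.

Besides the shell and the picture viewer there is one more tool, called after "Request:" as name([rows], argument=value, ...), one row to a line, values as JSON. step_arm: Moves the arm, as the interface text tells. Its arguments: {"type":"object","properties":{"steps":{"type":"array"}},"required":["steps"]}

```bash
mkdir -p pics
python3 - <<'E'
from station import robot
import cv2,numpy as np
for n in ["top","scene"]:
    im,d=robot.read_camera(n); cv2.imwrite(f"pics/{n}1.png",im[:,:,::-1]); np.save(f"pics/{n}1.npy",d)
    p=robot.camera_params(n); np.savez(f"pics/{n}1p.npz",m=p["mtx"],e=p["extrinsics"])
s=robot.sense(); print(s["t"],s["tool_pos"],s["tcp_rot"],s["finger_gap"])
E
```

```text
0.1 [ 0.12823895 -0.5088615   0.23087649] [ 9.92396429e-01  1.23081724e-01  3.39585924e-05 -4.64907084e-04] 0.08518360645761579
```

View pics/top1.png

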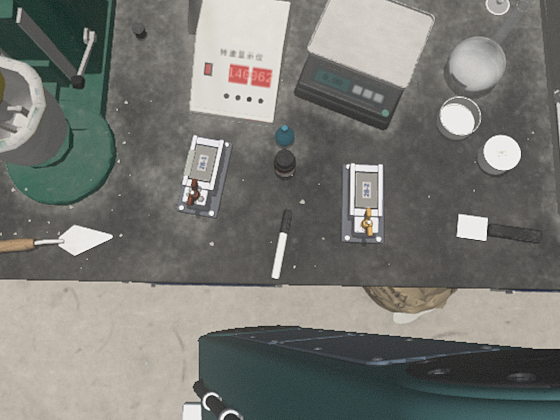

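The top view shows the rusty nut at about (193,192) on the left mould and the brass nut at about (368,222) on the right one. I'll enlarge the rusty one.

```bash
cat > h.py <<'E'
import numpy as np
def toz(p,u,v,z):
    m,e=p["m"],p["e"]; R,t=e[:3,:3],e[:3,3]; c=-R.T@t
    r=R.T@np.linalg.solve(m,[u,v,1]); return c+r*(z-c[2])/r[2]
E
python3 - <<'E'
import cv2,numpy as np
from h import toz
im=cv2.imread("pics/top1.png"); d=np.load("pics/top1.npy"); p=np.load("pics/top1p.npz")
a=cv2.resize(im[125:225,165:245],None,fx=6,fy=6,interpolation=cv2.INTER_CUBIC)
cv2.imwrite("pics/crop1.png",a)
for u,v in [(193,192),(368,222)]: print(toz(p,u,v,.078), toz(p,u,v,.0))
m,e=p["m"],p["e"]; v,u=np.mgrid[120:250,160:400]; dd=d[120:250,160:400]
P=np.linalg.inv(m)@np.stack([u*dd,v*dd,dd]).reshape(3,-1); W=(e[:3,:3].T@(P-e[:3,3:])).T
for x0 in (0,1):
  k=(W[:,2]>.064)&(W[:,2]<.1)&((u.ravel()<240) if x0==0 else (u.ravel()>330)); q=W[k]; print(k.sum(),q.mean(0),q.min(0),q.max(0)); 
  c=np.cov(q[:,:2].T); w,V=np.linalg.eigh(c); print(np.sqrt(w),np.degrees(np.arctan2(V[1,1],V[0,1])))
E
```

```text
[0.52061424 0.14495839 0.078     ] [0.53821239 0.15988123 0.        ]
[ 0.47175271 -0.1640011   0.078     ] [ 0.48493556 -0.1769969   0.        ]
190 [0.51887244 0.14447672 0.07960045] [0.49564202 0.13636315 0.06479015] [0.54261068 0.15435274 0.09146341]
[0.00300694 0.01365355] 169.77222957983275
189 [ 0.47142332 -0.16405139  0.07971368] [ 0.44756808 -0.17313649  0.06415228] [ 0.49567232 -0.15728064  0.09029693]
[0.00320116 0.01353979] -177.94615131830153
```

View pics/crop1.png

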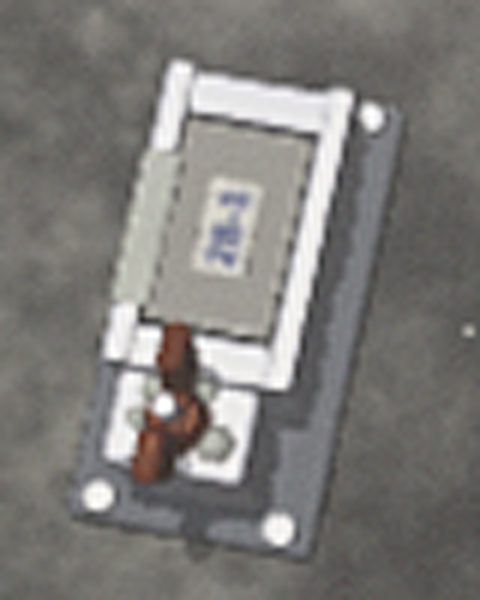

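The crop shows the rusty wings running from (150,465) to (175,340), about -10° in world yaw. The nut axis is near (0.519, 0.144), and its height of about 0.08–0.09 fits. To stay in the joint 6 range, I'll take the half-turned grasp with tool x at yaw of about 169°.

Run:
```python
from station import robot
from scipy.spatial.transform import Rotation as R
import numpy as np
s=robot.sense(); r=R.from_quat(s["tcp_rot"]); print(r.inv().apply(np.array([.519,.144,.19])-s["tool_pos"])*1e3)
t=R.from_euler('z',169.5,degrees=True)*R.from_euler('x',180,degrees=True); print((r.inv()*t).as_rotvec(degrees=True))
```

```text
[ 538.4028902  -537.58359351   41.46597597]
[-1.38724799e-03 -7.41144852e-02 -1.55360001e+02]
```

Request:
step_arm([
  [27, -27, 2, 0, 0, -7.8, 1],
  [54, -54, 4, 0, 0, -15.5, 1],
  [81, -81, 6, 0, 0, -23.3, 1],
  [108, -108, 8, 0, 0, -31, 1],
  [135, -135, 10, 0, 0, -38.8, 1],
  [162, -161, 12, 0, 0, -46.6, 1],
  [188, -188, 14, 0, 0, -54.4, 1],
  [215, -215, 16, 0, 0, -62.2, 1],
  [242, -242, 18, 0, 0, -70, 1],
  [269, -269, 21, 0, 0, -77.7, 1],
  [296, -296, 23, 0, 0, -85.5, 1],
  [323, -322, 25, 0, 0, -93.2, 1],
  [350, -349, 27, 0, 0, -101, 1],
  [377, -376, 29, 0, 0, -108.8, 1],
  [404, -403, 31, 0, 0, -116.5, 1],
  [431, -430, 33, 0, 0, -124.3, 1],
  [458, -457, 35, 0, 0, -132, 1],
  [485, -484, 37, 0, 0, -139.8, 1],
  [512, -511, 39, 0, 0, -147.6, 1],
  [538, -538, 41, 0, 0, -155.4, 1],
])

```text
t: 2.1
tool_pos: [0.519, 0.1457, 0.1899]
tcp_rot: [0.088, 0.996, -0.0, -0.0]
contact_force: [0.5, 0.0, 0.2]
finger_gap: 0.0855
grasp_force: 0.0
```

Request:
step_arm([
  [0, 0, 0, 0, 0, 0, 1],
  [0, 0, 0, 0, 0, 0, 1],
])

```text
t: 2.3
tool_pos: [0.5183, 0.1445, 0.1897]
tcp_rot: [0.091, 0.996, -0.0, -0.001]
contact_force: [0.3, -0.4, -0.2]
finger_gap: 0.0855
grasp_force: 0.0
```

Run:
```python
from station import robot
import cv2,numpy as np
s=robot.sense(); print(s["t"],s["tool_pos"],s["tcp_rot"],s["joint_pos"])
p=robot.camera_params("wrist"); m,e=p["mtx"],p["extrinsics"]
im,d=robot.read_camera("wrist"); cv2.imwrite("pics/w1.png",im[:,:,::-1])
v,u=np.mgrid[:420,:560]
P=np.linalg.inv(m)@np.stack([u*d,v*d,d]).reshape(3,-1); W=(e[:3,:3].T@(P-e[:3,3:])).T
k=(d.ravel()>0)&(W[:,2]>.066)&(W[:,2]<.095)&(np.hypot(W[:,0]-.519,W[:,1]-.144)<.035); q=W[k]
print(k.sum(),q.mean(0),q.min(0),q.max(0)); r=cv2.minAreaRect((q[:,:2]*1000).astype(np.float32)); print(r)
w,V=np.linalg.eigh(np.cov(q[:,:2].T)); print(np.degrees(np.arctan2(V[1,1],V[0,1])))
```

```text
2.3 [0.51829968 0.14448636 0.18969755] [ 9.09198934e-02  9.95858018e-01 -2.04244104e-04 -5.83206061e-04] [ 1.20459918e-01  3.02065435e-01 -1.06284303e-01  1.16367276e+00
 -1.54518009e-04  3.02551298e-01]
704 [0.52009883 0.1491913  0.08228805] [0.49612491 0.14149064 0.06600966] [0.54508635 0.15693883 0.09003268]
((520.6057739257812, 149.2825164794922), (14.035185813903809, 49.19510269165039), 87.87419128417969)
170.42250090296633
```

View pics/w1.png

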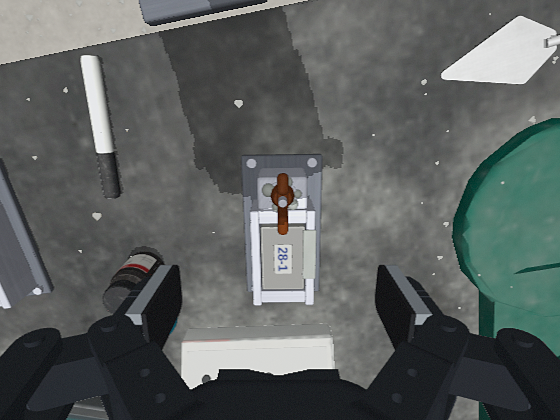

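The wrist view shows the nut at (283,200), with its wings vertical in the image, so the yaw is aligned. It sits 2–4 mm to the +y side of the finger midline. I'll shift, go lower and check again.

Request:
step_arm([
  [-1, 3, 30, 0, 0, 0, 1],
  [-1, 3, 60, 0, 0, 0, 1],
  [-1, 3, 85, 0, 0, 0, 1],
  [-1, 3, 85, 0, 0, 0, 1],
  [-1, 3, 85, 0, 0, 0, 1],
])

```text
t: 2.85
tool_pos: [0.5199, 0.1461, 0.1061]
tcp_rot: [0.092, 0.996, -0.0, -0.0]
contact_force: [0.5, -0.6, -0.2]
finger_gap: 0.0854
grasp_force: 0.0
```

Run:
```python
from station import robot
import cv2,numpy as np
from scipy.spatial.transform import Rotation as R
s=robot.sense(); print(s["t"],s["tool_pos"])
p=robot.camera_params("wrist"); m,e=p["mtx"],p["extrinsics"]
im,d=robot.read_camera("wrist"); cv2.imwrite("pics/w2.png",im[:,:,::-1])
v,u=np.mgrid[:420,:560]
P=np.linalg.inv(m)@np.stack([u*d,v*d,d]).reshape(3,-1); W=(e[:3,:3].T@(P-e[:3,3:])).T
T=R.from_quat(s["tcp_rot"]).inv().apply(W-s["tool_pos"])*1e3
k=(d.ravel()>0)&(W[:,2]>.075)&(W[:,2]<.095)&(np.hypot(W[:,0]-.519,W[:,1]-.147)<.035); q=T[k]
print(k.sum(),W[k].mean(0)); print("tool frame",np.median(q,0),q.min(0),q.max(0))
w,V=np.linalg.eigh(np.cov(q[:,:2].T)); print(np.degrees(np.arctan2(V[1,1],V[0,1])))
```

```text
2.85 [0.51988737 0.14611293 0.10609415]
1230 [0.51911222 0.14920855 0.08481792]
tool frame [-0.43212903  2.8289961  19.87224742] [-25.00743271  -1.47757894  16.07885862] [25.08260595  7.45191807 31.07678488]
179.34918449244677
```

View pics/w2.png

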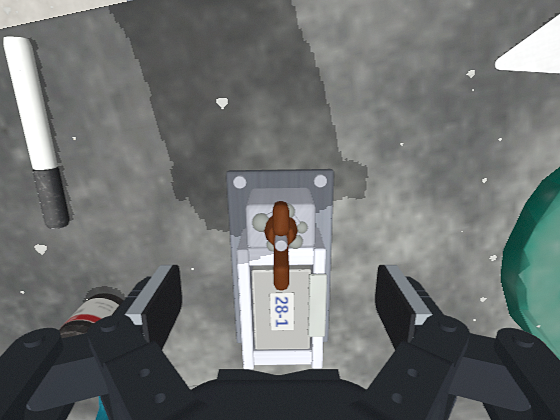

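The nut is now at (281,235) and the finger midline is at about 279, so roughly 1 mm off and square to the fingers. I'll descend and close.

Request:
step_arm([
  [0, 1, 20, 0, 0, 0, 1],
  [0, 1, 40, 0, 0, 0, 1],
  [0, 1, 44, 0, 0, 0, 1],
  [0, 1, 44, 0, 0, 0, 1],
  [0, 1, 44, 0, 0, 0, -1],
  [0, 1, 44, 0, 0, 0, -1],
  [0, 1, 44, 0, 0, 0, -1],
  [0, 1, 44, 0, 0, 0, -1],
  [0, 1, 44, 0, 0, 0, -1],
  [0, 1, 44, 0, 0, 0, -1],
  [0, 1, 44, 0, 0, 0, -1],
  [0, 1, 44, 0, 0, 0, -1],
])

```text
t: 4.1
tool_pos: [0.5203, 0.1476, 0.0616]
tcp_rot: [0.091, 0.996, -0.0, 0.0]
contact_force: [-1.0, -2.6, 5.7]
finger_gap: 0.0127
grasp_force: 55.7
```

The grip is firm at 56 N. First swing counter-clockwise, which is about −z of the tool.

Request:
step_arm([
  [0, 0, 0, 0, 0, -5, -1],
  [0, 0, 0, 0, 0, -10, -1],
  [0, 0, 0, 0, 0, -14, -1],
  [0, 0, 0, 0, 0, -16.5, -1],
  [0, 0, 0, 0, 0, -16.5, -1],
  [0, 0, 0, 0, 0, -16.5, -1],
  [0, 0, 0, 0, 0, -16.5, -1],
])

```text
t: 4.8
tool_pos: [0.5203, 0.1475, 0.0616]
tcp_rot: [-0.053, 0.999, -0.0, 0.0]
contact_force: [-1.2, -3.1, 5.8]
finger_gap: 0.0127
grasp_force: 55.7
```

Run:
```python
from station import robot
import cv2
from scipy.spatial.transform import Rotation as R
im,d=robot.read_camera("wrist"); cv2.imwrite("pics/w3.png",im[100:400,140:420,::-1].repeat(2,0).repeat(2,1))
s=robot.sense(); print(s["finger_gap"],s["ft_torque"],s["contact_force"],R.from_quat(s["tcp_rot"]).as_euler('xyz',degrees=True))
```

```text
0.012850133366170705 [-0.50323625  0.35152498 -0.09993381] [-1.16741833 -2.23532811  5.29296127] [-1.79967174e+02  1.44423504e-02 -1.73974675e+02]
```

View pics/w3.png

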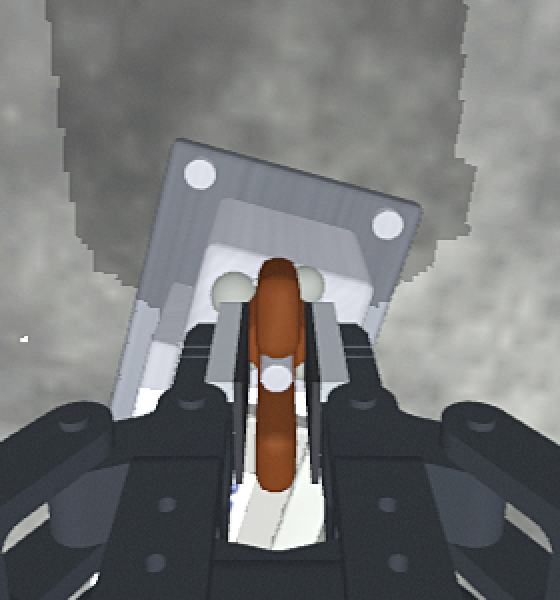

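The wings turned with the fingers and are parallel to the pads in the crop. The torque is about 0.1 N m as expected. I'll swing back and forth.

Request:
step_arm([
  [0, 0, 0, 0, 0, 7, -1],
  [0, 0, 0, 0, 0, 14, -1],
  [0, 0, 0, 0, 0, 21, -1],
  [0, 0, 0, 0, 0, 28, -1],
  [0, 0, 0, 0, 0, 33, -1],
  [0, 0, 0, 0, 0, 33, -1],
  [0, 0, 0, 0, 0, 33, -1],
  [0, 0, 0, 0, 0, 26, -1],
  [0, 0, 0, 0, 0, 19, -1],
  [0, 0, 0, 0, 0, 12, -1],
  [0, 0, 0, 0, 0, 5, -1],
  [0, 0, 0, 0, 0, 0, -1],
  [0, 0, 0, 0, 0, 0, -1],
  [0, 0, 0, 0, 0, 0, -1],
])

```text
t: 6.25
tool_pos: [0.5203, 0.1475, 0.0616]
tcp_rot: [-0.053, 0.999, -0.0, 0.0]
contact_force: [-2.4, -2.1, 5.7]
finger_gap: 0.013
grasp_force: 55.8
```

Request:
step_arm([
  [0, 0, 0, 0, 0, 7, -1],
  [0, 0, 0, 0, 0, 14, -1],
  [0, 0, 0, 0, 0, 21, -1],
  [0, 0, 0, 0, 0, 28, -1],
  [0, 0, 0, 0, 0, 33, -1],
  [0, 0, 0, 0, 0, 33, -1],
  [0, 0, 0, 0, 0, 33, -1],
  [0, 0, 0, 0, 0, 26, -1],
  [0, 0, 0, 0, 0, 19, -1],
  [0, 0, 0, 0, 0, 12, -1],
  [0, 0, 0, 0, 0, 5, -1],
  [0, 0, 0, 0, 0, 0, -1],
  [0, 0, 0, 0, 0, 0, -1],
  [0, 0, 0, 0, 0, 0, -1],
])

```text
t: 7.65
tool_pos: [0.5205, 0.1476, 0.0617]
tcp_rot: [-0.053, 0.999, -0.0, 0.0]
contact_force: [-1.7, -2.5, 5.7]
finger_gap: 0.0127
grasp_force: 55.8
```

Request:
step_arm([
  [0, 0, 0, 0, 0, 7, -1],
  [0, 0, 0, 0, 0, 14, -1],
  [0, 0, 0, 0, 0, 21, -1],
  [0, 0, 0, 0, 0, 28, -1],
  [0, 0, 0, 0, 0, 33, -1],
  [0, 0, 0, 0, 0, 33, -1],
  [0, 0, 0, 0, 0, 33, -1],
  [0, 0, 0, 0, 0, 26, -1],
  [0, 0, 0, 0, 0, 19, -1],
  [0, 0, 0, 0, 0, 12, -1],
  [0, 0, 0, 0, 0, 5, -1],
  [0, 0, 0, 0, 0, 0, -1],
  [0, 0, 0, 0, 0, 0, -1],
  [0, 0, 0, 0, 0, 0, -1],
])

```text
t: 9.05
tool_pos: [0.5204, 0.1476, 0.0617]
tcp_rot: [-0.053, 0.999, -0.0, 0.0]
contact_force: [-1.7, -2.5, 5.7]
finger_gap: 0.0127
grasp_force: 55.8
```

Request:
step_arm([
  [0, 0, 0, 0, 0, -3, -1],
  [0, 0, 0, 0, 0, -6, -1],
  [0, 0, 0, 0, 0, -8, -1],
  [0, 0, 0, 0, 0, -8, -1],
  [0, 0, 0, 0, 0, -8, -1],
])

```text
t: 9.55
tool_pos: [0.5204, 0.1476, 0.0617]
tcp_rot: [-0.122, 0.993, -0.0, 0.0]
contact_force: [-1.7, -2.2, 6.2]
finger_gap: 0.0126
grasp_force: 55.8
```

Run:
```python
from station import robot
from scipy.spatial.transform import Rotation as R
s=robot.sense(); print(s["finger_gap"],s["ft_torque"],s["contact_force"],R.from_quat(s["tcp_rot"]).as_euler('xyz',degrees=True))
```

```text
0.012637981078406113 [-0.4156605   0.22766795  0.0029179 ] [-1.73954198 -2.18513399  6.16865475] [-1.79965440e+02  2.86064879e-02 -1.65963087e+02]
```

Torque is near zero at 24.5°, so it is past the stop and free. I'll turn it to about 57°.

Request:
step_arm([
  [0, 0, 0, 0, 0, -6, -1],
  [0, 0, 0, 0, 0, -12, -1],
  [0, 0, 0, 0, 0, -18, -1],
  [0, 0, 0, 0, 0, -24, -1],
  [0, 0, 0, 0, 0, -29, -1],
  [0, 0, 0, 0, 0, -32, -1],
  [0, 0, 0, 0, 0, -32, -1],
  [0, 0, 0, 0, 0, -32, -1],
])

```text
t: 10.35
tool_pos: [0.5204, 0.1477, 0.0617]
tcp_rot: [-0.391, 0.92, -0.0, 0.0]
contact_force: [-1.2, -1.7, 6.2]
finger_gap: 0.0116
grasp_force: 55.9
```

Request:
step_arm([
  [0, 0, 0, 0, 0, 0, 1],
  [0, 0, 0, 0, 0, 0, 1],
  [0, 0, 0, 0, 0, 0, 1],
  [0, 0, 0, 0, 0, 0, 1],
  [0, 0, 0, 0, 0, 0, 1],
  [0, 0, 0, 0, 0, 0, 1],
  [0, 0, 0, 0, 0, 0, 1],
  [0, 0, 0, 0, 0, 0, 1],
  [0, 0, -20, 0, 0, 0, 1],
  [0, 0, -50, 0, 0, 0, 1],
  [0, 0, -80, 0, 0, 0, 1],
  [0, 0, -100, 0, 0, 0, 1],
  [0, 0, -100, 0, 0, 0, 1],
  [0, 0, -100, 0, 0, 0, 1],
])

```text
t: 11.75
tool_pos: [0.5203, 0.1478, 0.1611]
tcp_rot: [-0.391, 0.92, -0.0, 0.0]
contact_force: [0.8, 0.7, -0.9]
finger_gap: 0.0854
grasp_force: 0.0
```

Run:
```python
from station import robot
import cv2
from scipy.spatial.transform import Rotation as R
im,d=robot.read_camera("wrist"); cv2.imwrite("pics/w4.png",im[:,:,::-1])
s=robot.sense(); print(s["t"],s["finger_gap"],s["contact_force"],R.from_quat(s["tcp_rot"]).as_euler('xyz',degrees=True))
```

```text
11.8 0.0853555716898774 [-0.48518604 -0.58850995 -0.03878172] [ 1.79967671e+02 -3.88010386e-02 -1.33960403e+02]
```

View pics/w4.png

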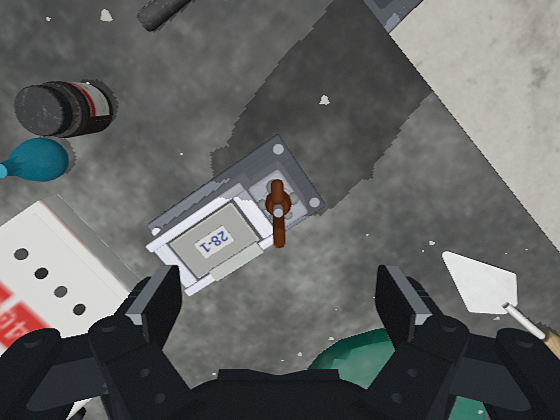

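The wings stand vertical in the image at (278,212), so they stayed with the tool at about 56° counter-clockwise. The mould is rotated away beneath them, and the gripper is clear.

```bash
python3 -c "
from station import robot
print(robot.hand_in())"
```

```text
the job is handed in; nothing more can be done
None
```

I rocked the rusty wing nut free, unscrewed it about 56° counter-clockwise and let go, with the gripper raised clear of it; the brass nut was never touched, and the job was handed in at about 12 s (no verdict was returned).

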